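Shut and fasten the block box

ROBOT

A 6-joint arm with a two-finger parallel gripper is mounted at the origin on the work surface. World frame = base frame: x ahead of the robot, y to its left, z up, the work surface at z = 0. Lengths are in mm, angles in rad, forces in N, time in s.
With the tool pointing down it reaches from about 300 to 775 mm from the base axis. Payload 14.6 kg.
Tool frame: the origin (TCP) lies between the finger pads; the fingertips stand 19 mm ahead of it and the grasp point (between the pads) is the TCP; x points along the fingers, y is the direction in which the jaws open and shut, and the axes are right-handed (so a half turn about x gives the same grasp; the last joint's range is limited). The gripper opens to 94 mm and grips with 3 to 60 N. Pads are 16 mm wide; open, the fingers measure 119 mm over their backs; the gripper's body (75 mm by 177 mm) begins 78 mm behind the grasp point.
Start: joints at [-1.245, 0.3, 1.521, -0, 1.321, -0.067], TCP at [210.519, -508.105, 224.446] pointing down, gripper open.
Joint ranges: [-3.03, 3.03], [-0.79, 2.21], [0.23, 2.52], [-1.04, 4.18], [0, 3.07], [-2.55, 2.55]. Speed limits (rad/s): [2.22, 2.22, 2.57, 3.14, 3.14, 3.14].

INTERFACE

Orientations are given as [roll, pitch, yaw] about the fixed x, y, z axes, in that order (R = Rz(yaw) Ry(pitch) Rx(roll)).
In Python, from cell import manip gives the robot as it stands.
- The arm moves only by the tool jog_arm, never from a script. Its argument "series" is one flat list of numbers, 7 for each row, row after row: the turn, a rotation vector about the world's x, y, z in rad, then the shift along the world's x, y, z in m, then the opening, from -1 (shut) to 1 (fully open). A call has 1 to 20 rows; each row is the pose to reach, as a shift and turn from the pose commanded when the call began; what a row does not reach only later rows make up. A row lasts 1/8 s, in which the tool goes at most 62.5 mm and 10.7 degrees, less where a joint would pass 70% of its speed; a pose out of reach is approached as far as the arm can. A call with a gripper value outside its range is refused whole. The fingers move at their own pace and stop on an object; "squeeze" is the grip in N (left out, the last holds). Time passes only in rows, so rows that repeat a pose let the fingers close. It gives the time, the measured TCP pose, the force and the opening at its end, in the units of the state.
- manip.read_state(): the state, without advancing time (a new reading comes with each control period).
- manip.camera(name): name is "side" or "top"; returns a dict with "color" (400x640x3 uint8, blue, green, red), "range_z" (400x640 float32, mm along the optical axis (not along the pixel's ray), 0 where there is no reading), "fx", "fy", "cx", "cy" (pixels), "pose" (4x4, takes a point from camera to world coordinates). Camera axes: x right, y down, z forward; pixel columns grow to the right and rows downward; lengths in mm; the calibration is good to about 2 mm. A picture is of the moment at which its call begins.
- manip.sign_off(): hands the job in, once; it reports no verdict.
The state is a dict: "clock": time; "joints": joint angles; "qd": joint speeds; "effort": joint torques, N m; "eef_pos": TCP position; "eef_rot": TCP orientation; "wrist_force": force on the tool from outside, world axes, zero at the start; "moment": the same for the moment, N m; "finger_gap": finger opening in mm.
Only numpy, scipy, OpenCV 4.12 (cv2) and the standard library are available. Lean on these libraries where they do the work, as an engineer would, in place of code of your own. Each camera call takes 0.05 s, during which the arm holds its last target.

TASK

Put the printing blocks away: with the fingertips, gently push the sliding lid of the wooden block box fully shut, and only then push the wooden turn-catch round until it lies straight across behind the end of the lid. Do not lift the box or shove it along the bench, and leave the jar, gouge and mallet where they are.

Things in the scene. Friction and masses are not known exactly. Their poses are not given: they have to be found in the camera images.
- box: Loose wooden box, about 3 kg, 124 x 236 mm; side walls 80 mm high with lips over the lid's edges, from y = -88 to 118 mm. Origin: centre of its underside; z up, y along its length. Its lid runs out over the -y end. It slides on the bench if pushed with more than about 15 N. An ear, 55 mm high, x -108 to -62, y -118 to -78 mm, carries the catch.
- lid (a joint): Sliding lid of light wood, 98 mm wide (x), 190 long (y), 16 thick, underside 55.5 and top 71.5 mm above the bench, no handle. Value: how far it is open (m), 0 = fully shut at its stop; starts 0.05 to 0.12. It opens along the box's -y; push along the box's +y to shut. Friction about 2.5 N, plus 5 N per m/s; stays where left.
- lid_end (a point): Centre of the lid's outer end face (98 x 16 mm, facing the box's -y), 63.5 mm above the bench; in the box's frame at x = 0, y = -88 mm minus the lid's opening. Push here.
- catch (a joint): Dark wooden turn-catch, a bar 18 mm wide, 56.5 to 70.5 mm above the bench, on an upright pin. Value in rad, counter-clockwise from above: 0 = pointing along the box's -y (free of the lid), 1.571 = its stop, pointing along the box's +x, across behind the shut lid, 2 mm off its end. Starts -0.35 to 0.1, least -0.6. Friction 0.05 N m; stays where left.
- catch_pivot (a point): The catch's pin (a small brass disc), mid-height of the bar, 63.5 mm above the bench; in the box's frame at x = -76, y = -99 mm. The bar reaches 85 mm from it one way and 9 mm the other.
- catch_tip (a point): Middle of the catch's free end, 85 mm from the pin, mid-height of the bar. Its own -y axis points along the bar, away from the pin.
- ledge_edge (a point): A point of the box at x = 0, y = -118, z = 55 mm in its frame: middle of the outer top edge of the flat ledge (y -118 to -88 mm, |x| < 62 mm, open above) that lies outside the shut lid's end and over which the open lid runs.
- ink_jar: Bystander: loose glass jar with a black lid, 54 mm across, 65 mm high, beside the box on its +x side. Origin: centre of its underside.
- gouge: Bystander: loose gouge lying on the bench, 160 mm long, 28 mm thick, wooden handle to its own -x, bent steel to +x, on the box's +x side. Origin: on the bench under the place where the handle meets the steel.
- mallet: Bystander: loose mallet lying on the bench beyond the box's +y end; head 44 mm thick and 95 mm long along its y, handle 20 mm thick reaching 165 mm to its -x. Origin: on the bench under the head's centre.

How it is judged:
By the outcome, as a careful person would: the job done as asked, in the order asked, and still so for the second after the job is handed in, with the robot touching nothing.
It also fails if it takes over 48 s, if anything falls off the work surface, if the arm or the gripper's body presses on something with over 40 N, if the wrist force passes 120 N, or if a joint passes its speed limit or range.

## Working session

There is one attempt and no reset: what is moved stays moved. The work goes in short steps, Python scripts to look and compute and a tool call to move; the robot and the scene stay as the last step left them, time stands still between calls to the robot, and variables do not carry over. Pictures are saved under pics/ and viewed, and the job is handed in when it is done.

Besides the shell and the picture viewer there is one more tool, called after ">>>" as name(argument=value, ...) on one line, values as JSON. jog_arm: Moves the arm, as the interface text tells. Its arguments: {"type":"object","properties":{"series":{"type":"array","items":{"type":"number"}},"squeeze":{"type":"number"}},"required":["series"]}

```bash
mkdir -p pics; ls
python3 - <<'E'
from cell import manip
import cv2,numpy as np
print(manip.read_state())
for n in("top","side"):
    c=manip.camera(n); cv2.imwrite(f"pics/{n}0.png",c["color"]); np.savez(f"{n}0.npz",**c)
    print(n,c["fx"],c["fy"],c["cx"],c["cy"],c["pose"].round(3).tolist())
E
```

```text
pics
{'clock': 0.0, 'joints': array([-1.24456905e+00,  3.00489279e-01,  1.52157468e+00, -1.08781057e-05,
        1.32067666e+00, -6.65960846e-02]), 'qd': array([ 0.00067626, -0.00157644, -0.00147188, -0.00036724,  0.00047027,
        0.00106872]), 'effort': array([-7.48854836e-04, -5.31803691e+01, -3.52741635e+01,  7.07976683e-02,
        2.45307258e-02, -1.48669164e-04]), 'eef_pos': array([ 210.46106164, -507.88780351,  223.87904832]), 'eef_rot': array([-1.62821422,  1.56964832,  1.90620449]), 'wrist_force': array([-0.6012424 , -0.40471063, -0.31909191]), 'moment': array([0.0376049 , 0.04431661, 0.02967211]), 'finger_gap': 94.11176019524395}
top 391.1195610887859 391.1195610887859 323.7417401904231 200.3275075133589 [[-0.157, -0.967, 0.202, 490.795], [-0.988, 0.154, -0.03, 181.217], [-0.003, -0.204, -0.979, 872.028], [0.0, 0.0, 0.0, 1.0]]
side 412.7515867005419 412.7515867005419 324.42362303157427 196.33145019988743 [[-0.943, -0.184, 0.278, 397.249], [-0.333, 0.506, -0.796, 804.615], [0.006, -0.843, -0.538, 493.547], [0.0, 0.0, 0.0, 1.0]]
```

View pics/top0.png

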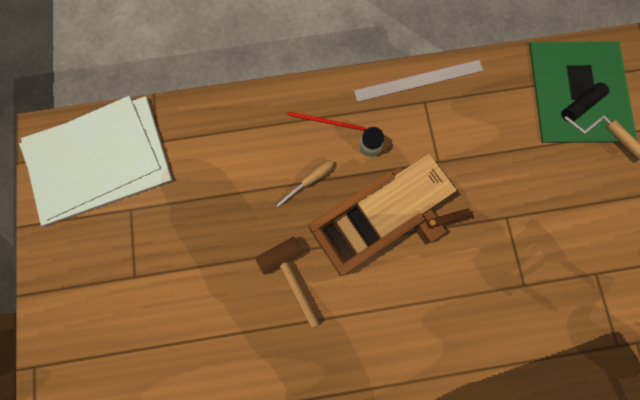

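View pics/side0.png

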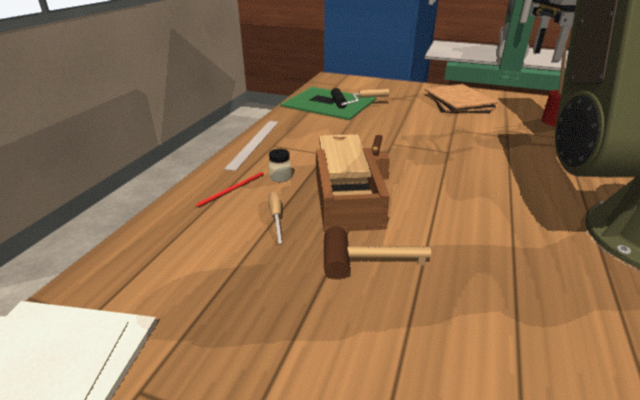

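The top view shows the open box. Its +y end is near (328,250) and the lid's outer end runs from (432,156) to (457,190). The catch's brass pin is at about (432,222) and its tip near (471,212). The jar is at (372,140). I'll zoom in to measure these.

Run:
```python
import cv2,numpy as np
im=cv2.imread("pics/top0.png")[135:285,295:495]
cv2.imwrite("pics/top0z.png",cv2.resize(im,None,fx=4,fy=4,interpolation=cv2.INTER_CUBIC))
```

```text
(no output)
```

View pics/top0z.png

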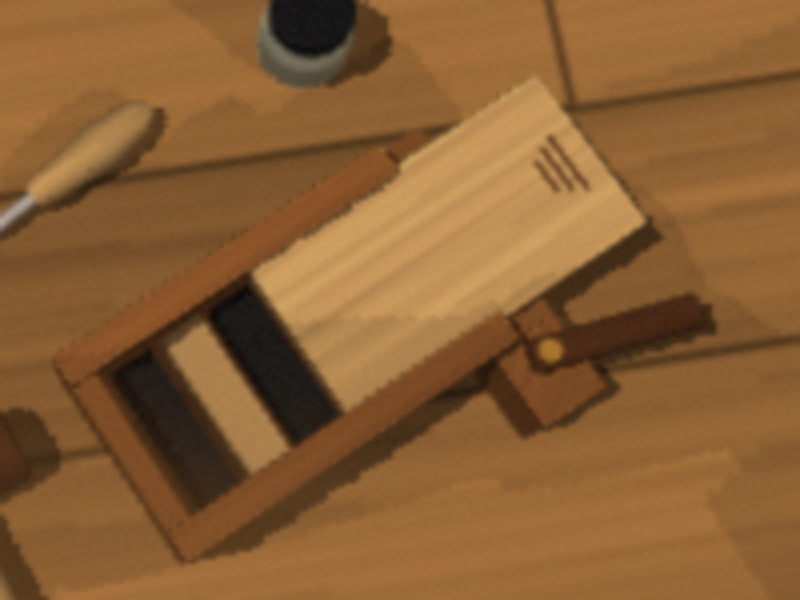

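```bash
cat > h.py <<'E'
import numpy as np,cv2
def load(n): return dict(np.load(n,allow_pickle=True))
def cast(c,u,v,z):
    P=c["pose"]; d=P[:3,:3]@np.array([(u-c["cx"])/c["fx"],(v-c["cy"])/c["fy"],1]); o=P[:3,3]
    return o+d*(z-o[2])/d[2]
E
python3 - <<'E'
from h import *
c=load("top0.npz")
Z=lambda u,v:((u+.5)/4-.5+295,(v+.5)/4-.5+135)
pts=dict(lidA=(537,78,71.5),lidB=(648,222,71.5),lidC=(253,270,71.5),lidD=(342,410,71.5),boxA=(57,362,80),boxB=(185,558,80),wallA=(383,148,80),wallB=(512,317,80),pin=(550,350,71),tip=(700,310,70.5),jar=(313,20,65))
W={}
for k,(u,v,z) in pts.items():
    uu,vv=Z(u,v); W[k]=cast(c,uu,vv,z); 
    P=c["pose"];i,j=int(round(vv)),int(round(uu));d=c["range_z"][i,j]
    q=P[:3,:3]@np.array([(j-c["cx"])/c["fx"],(i-c["cy"])/c["fy"],1])*d+P[:3,3]
    print(k,W[k].round(1),"depth z",q[2].round(1))
n=lambda a,b:np.linalg.norm(W[a]-W[b]).round(1)
print("lidW",n("lidA","lidB"),"lidL",n("lidA","lidC"),n("lidB","lidD"),"boxW",n("boxA","boxB"),"wall",n("boxA","wallA"),n("boxB","wallB"),"pin-tip",n("pin","tip"))
ds=[W[a]-W[b] for a,b in(("boxA","wallA"),("boxB","wallB"),("lidC","lidA"),("lidD","lidB"))]
print([np.degrees(np.arctan2(d[1],d[0])).round(2) for d in ds])
# least squares box pose
import scipy.optimize as so
M=[("boxA",62,118),("boxB",-62,118),("wallA",62,-88),("wallB",-62,-88),("pin",-76,-99)]
def pose(p,x,y): s,co=np.sin(p[2]),np.cos(p[2]); return np.array([p[0]+co*x-s*y,p[1]+s*x+co*y])
for sg in(1,):
    f=lambda p:np.concatenate([pose(p,x,y)-W[k][:2] for k,x,y in M])
    yd=sum(d/np.linalg.norm(d) for d in ds); th=np.arctan2(yd[1],yd[0])-np.pi/2
    r=so.least_squares(f,[450,0,th]); p=r.x; print("pose",p,"res",r.fun.round(1))
    inv=lambda w:np.array([[np.cos(p[2]),np.sin(p[2])],[-np.sin(p[2]),np.cos(p[2])]])@(w[:2]-p[:2])
    for k in W: print(k,inv(W[k]).round(1))
E
```

```text
lidA [720.1 -81.2  71.5] depth z 71.0
lidB [ 633.4 -122.    71.5] depth z -1.4
lidC [640.7  87.3  71.5] depth z 72.5
lidD [561.4  55.   71.5] depth z 62.4
boxA [607.7 195.4  80. ] depth z 78.2
boxB [500.5 147.2  80. ] depth z 80.9
wallA [692.7   9.5  80. ] depth z 78.7
wallB [594.  -38.6  80. ] depth z 53.2
pin [575.1 -56.9  71. ] depth z 69.6
tip [ 583.4 -138.4   70.5] depth z -1.2
jar [773.5  30.   65. ] depth z 61.5
lidW 95.8 lidL 186.2 191.1 boxW 117.6 wall 204.4 208.0 pin-tip 81.9
[np.float64(114.58), np.float64(116.7), np.float64(115.22), np.float64(112.11)]
pose [6.04441396e+02 6.48304251e+01 4.38808989e-01] res [ 2.7  2.6 -2.3 -1.9  5.2  2.  -8.3 -2.5  2.6 -0.2]
lidA [  42.6 -181.3]
lidB [ -53.2 -181.4]
lidC [42.4  4.9]
lidD [-43.1   9.4]
boxA [ 58.4 116.8]
boxB [-59.1 118.7]
wallA [ 56.4 -87.6]
wallB [-53.4 -89.2]
pin [-78.3 -97.7]
tip [-105.4 -175.1]
jar [ 138.3 -103.4]
```

```bash
cat >> h.py <<'E'
def cloud(c):
    v,u=np.mgrid[0:400,0:640]; z=c["range_z"]
    p=np.stack([(u-c["cx"])/c["fx"]*z,(v-c["cy"])/c["fy"]*z,z],-1)
    return p@c["pose"][:3,:3].T+c["pose"][:3,3]
E
python3 - <<'E'
from h import *
for n in("top","side"):
    c=load(n+"0.npz"); X=cloud(c); hsv=cv2.cvtColor(c["color"],cv2.COLOR_BGR2HSV)
    roi=(c["range_z"]>0)&(X[...,0]>450)&(X[...,0]<760)&(X[...,1]>-180)&(X[...,1]<230)
    tb=roi&(X[...,2]<5)&(X[...,2]>-10); print(n,"table z",np.median(X[tb][:,2]))
    for nm,lo,hi in(("lid",66,76),("wall",76,86)):
        m=(roi&(X[...,2]>lo)&(X[...,2]<hi)).astype(np.uint8)
        if nm=="lid": m=m*((hsv[...,2]>150)|0).astype(np.uint8)
        m=cv2.morphologyEx(m,cv2.MORPH_OPEN,np.ones((3,3),np.uint8)) if nm=="lid" else m
        k,l,s,_=cv2.connectedComponentsWithStats(m)
        i=1+np.argmax(s[1:,4]) ; mm=(l==i) if nm=="lid" else m>0
        P=X[mm]; r=cv2.minAreaRect(P[:,:2].astype(np.float32)); print(nm,mm.sum(),"z",np.median(P[:,2]).round(1),r)
c=load("top0.npz");hsv=cv2.cvtColor(c["color"],cv2.COLOR_BGR2HSV)
for p in((330,160),(400,205),(420,185),(455,217)): print(p,hsv[p[1],p[0]])
from scipy.spatial.transform import Rotation as R
print(R.from_euler("xyz",[-1.62821422,1.56964832,1.90620449]).as_matrix().round(3))
E
```

```text
top table z -1.2385688968381032
lid 3680 z 70.2 ((639.8700561523438, -15.376235961914062), (97.4118881225586, 189.60679626464844), 24.59630584716797)
wall 1775 z 78.8 ((596.8612060546875, 78.88328552246094), (124.05253601074219, 206.07138061523438), 24.421630859375)
side table z 0.01178232387721323
lid 1562 z 71.3 ((638.750244140625, -13.656326293945312), (97.64303588867188, 193.72857666015625), 24.032766342163086)
wall 1012 z 79.8 ((596.4616088867188, 78.95368957519531), (124.21638488769531, 209.712646484375), 24.2371826171875)
(330, 160) [ 16 149 139]
(400, 205) [ 16 140 199]
(420, 185) [ 16 139 192]
(455, 217) [ 11 183  71]
[[-0.     0.383 -0.924]
 [ 0.001 -0.924 -0.383]
 [-1.    -0.001 -0.   ]]
```

>>> jog_arm(series=[0,0,0.033,0.06,0.047,0,-1,0,0,0.033,0.12,0.094,0,-1,0,0,0.033,0.168,0.132,0,-1,0,0,0.033,0.216,0.17,0,-1,0,0,0.033,0.264,0.207,0,-1,0,0,0.033,0.312,0.245,0,-1,0,0,0.033,0.36,0.282,0,-1,0,0,0.033,0.408,0.32,0,-1,0,0,0.033,0.45,0.353,0,-1,0,0,0.033,0.481,0.377,0,-1,0,0,0.033,0.481,0.377,0,-1,0,0,0.033,0.481,0.377,0,-1,0,0,0.033,0.481,0.377,-0.04,-1,0,0,0.033,0.481,0.377,-0.07,-1,0,0,0.033,0.481,0.377,-0.1,-1,0,0,0.033,0.481,0.377,-0.1,-1], squeeze=30)

```text
clock: 2.1
eef_pos: [689.9, -132.1, 122.7]
eef_rot: [-0.643, 1.567, 2.923]
wrist_force: [0.6, -1.1, -0.4]
finger_gap: 0.5
```

>>> jog_arm(series=[0,0,0,0,0,-0.02,-1,0,0,0,0,0,-0.035,-1,0,0,0,0,0,-0.044,-1,0,0,0,0,0,-0.044,-1,0,0,0,0,0,-0.044,-1])

```text
clock: 2.72
eef_pos: [691.8, -131.1, 81.1]
eef_rot: [2.464, 1.57, -0.251]
wrist_force: [0.9, 0.1, 0.3]
finger_gap: 0.5
```

```bash
cat > snap.py <<'E'
import sys
from cell import manip
from h import *
from scipy.spatial.transform import Rotation as R
t=sys.argv[1]
for n in("top","side"):
    c=manip.camera(n); np.savez(f"{n}{t}.npz",**c)
    im=c["color"][120:290,280:520] if n=="top" else c["color"][80:250,200:440]
    cv2.imwrite(f"pics/{n}{t}z.png",cv2.resize(im,None,fx=3,fy=3,interpolation=cv2.INTER_CUBIC))
s=manip.read_state(); print(s["clock"],s["eef_pos"].round(1),s["wrist_force"].round(2),s["joints"].round(2)); print(R.from_euler("xyz",s["eef_rot"]).as_matrix().round(3).tolist())
p=np.array([602.9,65.2]);a=np.radians(24.4)
d=s["eef_pos"][:2]-p; print("box frame",np.cos(a)*d[0]+np.sin(a)*d[1],-np.sin(a)*d[0]+np.cos(a)*d[1])
E
python3 snap.py 1
```

```text
2.825 [ 691.8 -131.1   81.1] [-0.06  0.3  -0.39] [-0.24  0.77  1.15  0.    1.22  0.91]
[[0.001, 0.413, -0.911], [-0.0, -0.911, -0.413], [-1.0, 0.001, -0.001]]
box frame -0.13638056172781887 -215.54266732369052
```

View pics/side1z.png

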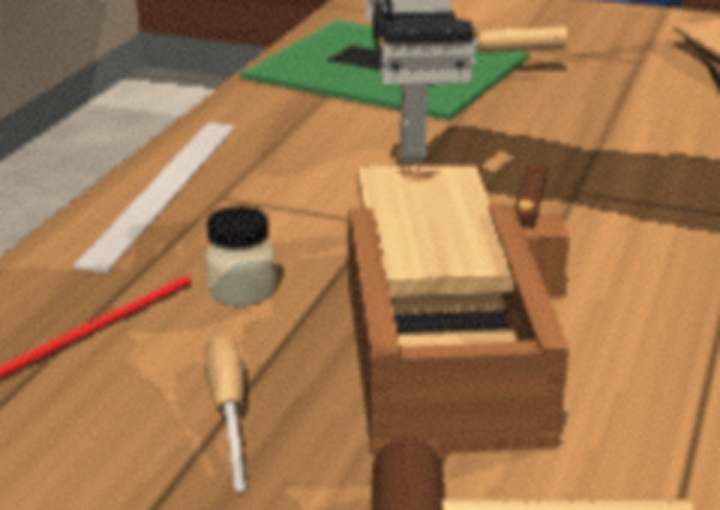

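View pics/top1z.png

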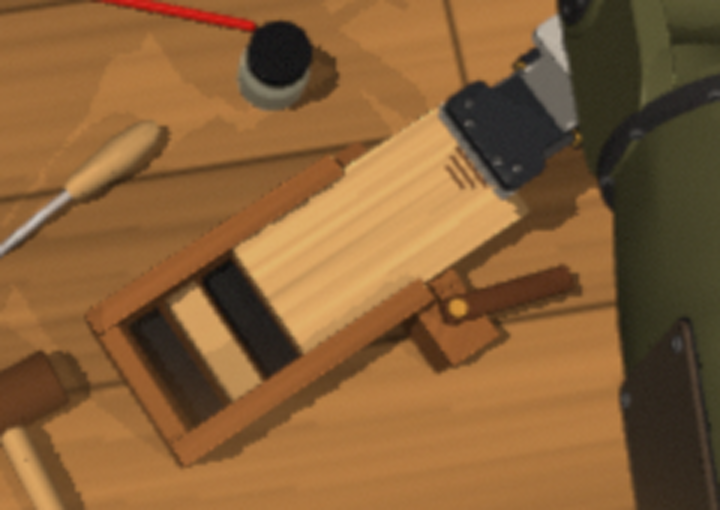

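Side view: the finger (tip near (412,160) in the crop) stands centred just outside the lid's end, clear of the catch. Top view: the gripper is in line with the lid, and the catch is untouched. I'll start the slow push.

>>> jog_arm(series=[0,0,0,-0.0025,0.0055,-0.002,-1,0,0,0,-0.005,0.011,-0.002,-1,0,0,0,-0.0075,0.0165,-0.002,-1,0,0,0,-0.01,0.022,-0.002,-1,0,0,0,-0.0125,0.0275,-0.002,-1,0,0,0,-0.015,0.033,-0.002,-1,0,0,0,-0.0175,0.0385,-0.002,-1,0,0,0,-0.02,0.044,-0.002,-1,0,0,0,-0.0225,0.0495,-0.002,-1,0,0,0,-0.025,0.055,-0.002,-1])

```text
clock: 4.08
eef_pos: [666.4, -75.7, 78.5]
eef_rot: [2.742, 1.571, 0.026]
wrist_force: [3.1, -1.3, -0.5]
finger_gap: 0.6
```

```bash
python3 snap.py 2
```

```text
4.175 [666.2 -75.3  78.5] [ 0.29  0.35 -0.16] [-0.17  0.7   1.27  0.    1.17  0.98]
[[-0.001, 0.414, -0.91], [0.0, -0.91, -0.414], [-1.0, -0.001, 0.0]]
box frame -0.39735332849830485 -154.1392954173042
```

View pics/side2z.png

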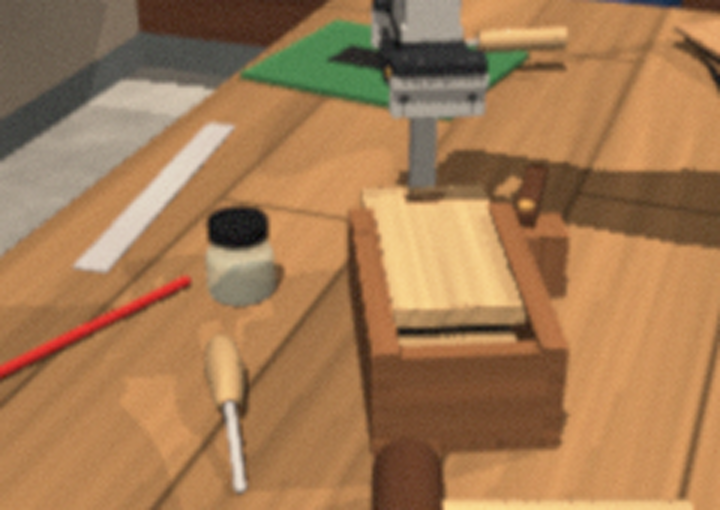

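The lid has followed the finger and the box hasn't moved. I'll continue, slowing near the end.

>>> jog_arm(series=[0,0,0,-0.0025,0.0055,0,-1,0,0,0,-0.005,0.011,0,-1,0,0,0,-0.0075,0.0165,0,-1,0,0,0,-0.01,0.022,0,-1,0,0,0,-0.0125,0.0275,0,-1,0,0,0,-0.015,0.033,0,-1,0,0,0,-0.016,0.0355,0,-1,0,0,0,-0.017,0.0378,0,-1,0,0,0,-0.018,0.04,0,-1,0,0,0,-0.0187,0.0415,0,-1])

```text
clock: 5.42
eef_pos: [647.7, -34.6, 78.4]
eef_rot: [-0.333, 1.571, -3.049]
wrist_force: [-1.0, -3.4, 1.3]
finger_gap: 0.5
```

```bash
cat > lid.py <<'E'
import sys
from h import *
p=np.array([602.9,65.2]);a=np.radians(24.4);Rb=np.array([[np.cos(a),np.sin(a)],[-np.sin(a),np.cos(a)]])
for n in("top","side"):
    c=load(f"{n}{sys.argv[1]}.npz"); X=cloud(c); hsv=cv2.cvtColor(c["color"],cv2.COLOR_BGR2HSV)
    b=(X[...,:2]-p)@Rb.T; off=-1.2 if n=="top" else 0
    z=X[...,2]-off
    m=(abs(z-71.5)<3.5)&(hsv[...,2]>120)&(hsv[...,1]<175)&(abs(b[...,0])<30)&(b[...,1]<117)&(b[...,1]>-200)
    P=b[m]
    # inner end per x-strip
    e=[P[(P[:,0]>x)&(P[:,0]<x+8)][:,1] for x in(-30,-20,-10,0,10,20)]
    print(n,"lid inner end y",[q.max().round(1) for q in e if len(q)],"outer",[q.min().round(1) for q in e if len(q)])
    w=(abs(z-80)<3.5)&(X[...,0]>450)&(X[...,0]<760)&(X[...,1]>-50)&(X[...,1]<230)&(b[...,1]>-92)&(abs(b[...,0])<68)
    print("walls",cv2.minAreaRect(X[w][:,:2].astype(np.float32)))
E
python3 snap.py 3; python3 lid.py 0; python3 lid.py 3
```

```text
5.525 [647.8 -34.4  78.4] [-0.85 -1.24  0.49] [-0.11  0.66  1.35  0.    1.13  1.04]
[[-0.0, 0.413, -0.911], [0.0, -0.911, -0.413], [-1.0, -0.0, -0.0]]
box frame -0.27831786259702795 -109.25204146562479
top lid inner end y [np.float64(106.4), np.float64(107.6), np.float64(6.1), np.float64(5.9), np.float64(6.5), np.float64(6.3)] outer [np.float64(-183.3), np.float64(-182.9), np.float64(-183.5), np.float64(-183.0), np.float64(-183.5), np.float64(-182.4)]
walls ((596.8612060546875, 78.88328552246094), (124.05253601074219, 206.07138061523438), 24.421630859375)
side lid inner end y [np.float64(102.9), np.float64(9.2), np.float64(10.3), np.float64(111.6), np.float64(113.6), np.float64(7.8)] outer [np.float64(-180.3), np.float64(-183.4), np.float64(-179.4), np.float64(-180.7), np.float64(-183.6), np.float64(-183.2)]
walls ((596.4616088867188, 78.95368957519531), (124.21638488769531, 209.712646484375), 24.2371826171875)
top lid inner end y [np.float64(116.0), np.float64(112.1), np.float64(115.0), np.float64(111.1), np.float64(93.8), np.float64(106.1)] outer [np.float64(-93.7), np.float64(-49.6), np.float64(-49.1), np.float64(-49.3), np.float64(-49.5), np.float64(-49.4)]
walls ((596.8927001953125, 78.75152587890625), (124.02664947509766, 206.24050903320312), 24.409631729125977)
side lid inner end y [np.float64(116.6), np.float64(116.9), np.float64(95.9), np.float64(116.9), np.float64(116.9), np.float64(95.0)] outer [np.float64(-96.4), np.float64(-94.3), np.float64(-96.7), np.float64(-95.4), np.float64(-92.1), np.float64(-95.4)]
walls ((596.5823364257812, 79.64497375488281), (124.12637329101562, 210.43014526367188), 24.659086227416992)
```

View pics/side3z.png

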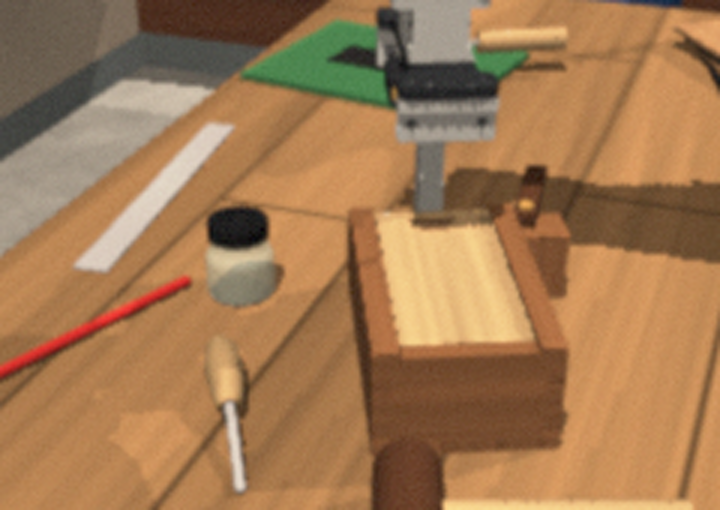

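About 7 mm remain (lid end at y ≈ -95, against -88 when shut), and the walls haven't moved. Next I'll creep and watch the force.

>>> jog_arm(series=[0,0,0,-0.0004,0.0009,0,-1,0,0,0,-0.0008,0.0018,0,-1,0,0,0,-0.0012,0.0027,0,-1,0,0,0,-0.0017,0.0036,0,-1,0,0,0,-0.0021,0.0046,0,-1])

```text
clock: 6.15
eef_pos: [645.7, -29.9, 78.4]
eef_rot: [3.139, 1.571, 0.423]
wrist_force: [1.2, -3.2, -0.2]
finger_gap: 0.6
```

>>> jog_arm(series=[0,0,0,-0.0004,0.0009,0,-1])

```text
clock: 6.28
eef_pos: [645.3, -29.0, 78.4]
eef_rot: [-3.006, 1.571, 0.562]
wrist_force: [1.6, -1.7, -1.3]
finger_gap: 0.8
```

>>> jog_arm(series=[0,0,0,-0.0002,0.0005,0,-1])

```text
clock: 6.4
eef_pos: [645.1, -28.5, 78.4]
eef_rot: [-1.966, 1.571, 1.601]
wrist_force: [1.2, -2.7, -1.2]
finger_gap: 0.6
```

Force is still sliding friction only (about 3 N), so I'll keep creeping.

>>> jog_arm(series=[0,0,0,-0.0002,0.0005,0,-1])

```text
clock: 6.52
eef_pos: [644.9, -28.1, 78.4]
eef_rot: [-0.497, 1.571, 3.07]
wrist_force: [1.1, -3.6, -1.7]
finger_gap: 0.5
```

>>> jog_arm(series=[0,0,0,-0.0002,0.0005,0,-1])

```text
clock: 6.65
eef_pos: [644.7, -27.6, 78.4]
eef_rot: [-0.176, 1.571, -2.892]
wrist_force: [0.8, -2.2, -1.0]
finger_gap: 0.2
```

>>> jog_arm(series=[0,0,0,-0.0002,0.0005,0,-1])

```text
clock: 6.78
eef_pos: [644.5, -27.1, 78.4]
eef_rot: [-0.249, 1.571, -2.965]
wrist_force: [2.3, -3.4, -0.9]
finger_gap: 0.5
```

```bash
python3 snap.py 4; python3 lid.py 4
```

```text
6.875 [644.5 -27.1  78.4] [ 0.61 -2.33 -1.16] [-0.1   0.65  1.36 -0.    1.13  1.05]
[[-0.0, 0.413, -0.911], [-0.0, -0.911, -0.413], [-1.0, 0.0, 0.0]]
box frame -0.28834549328713877 -101.26852586038308
top lid inner end y [np.float64(116.6), np.float64(113.2), np.float64(111.1), np.float64(116.1), np.float64(115.1), np.float64(116.9)] outer [np.float64(-85.7), np.float64(-40.4), np.float64(-40.6), np.float64(-40.8), np.float64(-40.7), np.float64(-40.2)]
walls ((596.83056640625, 78.74089050292969), (123.92727661132812, 206.09576416015625), 24.345556259155273)
side lid inner end y [np.float64(110.1), np.float64(93.9), np.float64(115.3), np.float64(116.3), np.float64(115.9), np.float64(95.5)] outer [np.float64(-83.4), np.float64(-85.0), np.float64(-89.9), np.float64(-81.9), np.float64(-88.2), np.float64(-88.3)]
walls ((596.8370361328125, 78.24305725097656), (123.99075317382812, 212.607177734375), 24.36138153076172)
```

>>> jog_arm(series=[0,0,0,-0.0002,0.0005,0,-1])

```text
clock: 7.0
eef_pos: [644.5, -27.0, 78.4]
eef_rot: [1.683, 1.57, -1.032]
wrist_force: [1.4, -6.7, -1.8]
finger_gap: 0.4
```

>>> jog_arm(series=[0,0,0,-0.0002,0.0005,0,-1])

```text
clock: 7.12
eef_pos: [644.4, -27.0, 78.5]
eef_rot: [1.732, 1.569, -0.984]
wrist_force: [3.5, -9.0, -2.7]
finger_gap: 0.8
```

The force climbed to about 10 N with no more motion, so the lid is on its stop. I'll back off, lift, and go round to the catch's outer side.

>>> jog_arm(series=[0,0,0,0.003,-0.007,0,-1,0,0,0,0.006,-0.014,0,-1,0,0,0,0.006,-0.014,0.03,-1,0,0,0,0.006,-0.014,0.06,-1,0,0,0,0.006,-0.014,0.06,-1,0,0,0,-0.03,-0.04,0.06,-1,0,0,0,-0.065,-0.067,0.06,-1,0,0,0,-0.1,-0.093,0.06,-1,0,0,0,-0.1,-0.093,0.06,-1])

```text
clock: 8.25
eef_pos: [542.3, -120.4, 137.6]
eef_rot: [-0.719, 1.569, 2.846]
wrist_force: [-0.1, 1.1, 0.3]
finger_gap: 0.6
```

```bash
python3 snap.py 5; python3 lid.py 5
```

```text
8.35 [ 544.2 -119.1  137.9] [-0.32 -0.62 -0.71] [-0.28  0.4   1.6   0.    1.15  0.86]
[[-0.0, 0.412, -0.911], [0.0, -0.911, -0.412], [-1.0, -0.001, 0.0]]
box frame -129.64828971314998 -143.59864089163244
top lid inner end y [np.float64(113.8), np.float64(114.4), np.float64(106.0), np.float64(101.9), np.float64(101.4), np.float64(102.0)] outer [np.float64(-87.1), np.float64(-87.0), np.float64(-87.6), np.float64(-85.9), np.float64(-88.3), np.float64(-87.4)]
walls ((596.9120483398438, 78.8280029296875), (124.14840698242188, 206.02671813964844), 24.371877670288086)
side lid inner end y [np.float64(110.1), np.float64(116.0), np.float64(97.0), np.float64(111.8), np.float64(114.1), np.float64(94.6)] outer [np.float64(-83.7), np.float64(-84.0), np.float64(-83.8), np.float64(-87.6), np.float64(-86.6), np.float64(-85.9)]
walls ((596.0927734375, 79.78348541259766), (124.09651184082031, 208.33517456054688), 24.26974868774414)
```

View pics/top5z.png

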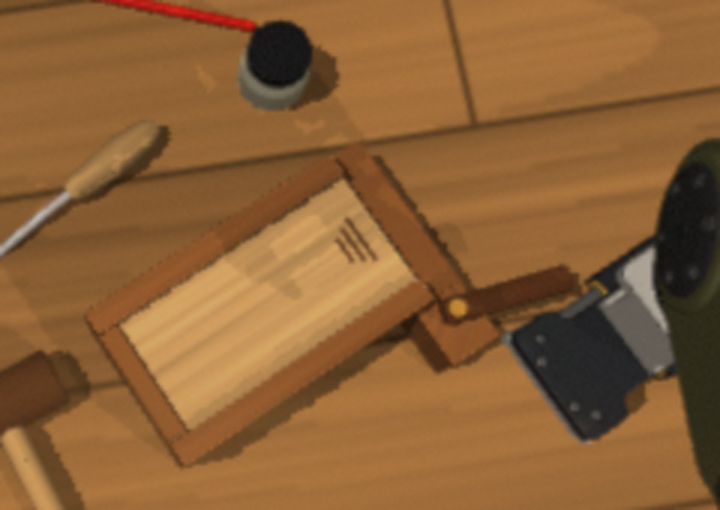

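View pics/side5z.png

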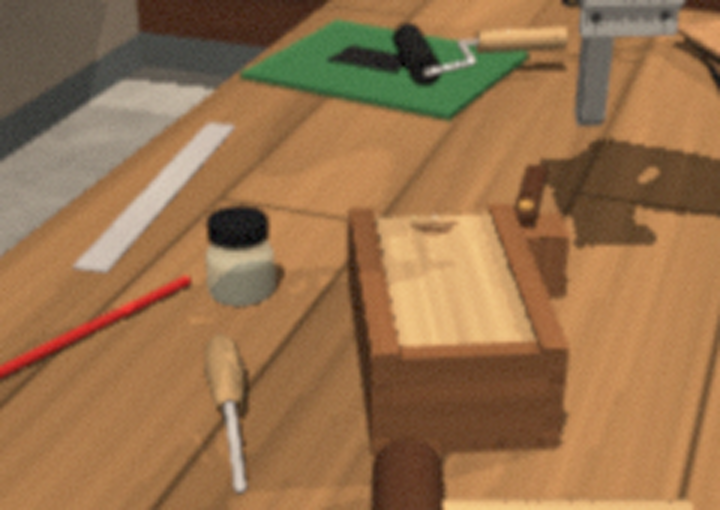

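The lid is flush: outer end at about -87.4, inner end at about 102, and the walls are where they were. The finger is on the catch's outer side. Next is the arc.

Run:
```python
import numpy as np
p=np.array([602.9,65.2]);t=np.radians(24.4);M=np.array([[np.cos(t),-np.sin(t)],[np.sin(t),np.cos(t)]])
s=np.array([544.2,-119.1])
for a in np.r_[np.arange(-.34,1.45,.1),1.45,1.5,1.571]:
    h=9+8.5*abs(np.cos(a))+13.5*abs(np.sin(a)); r=62
    b=np.array([-76,-99])+r*np.array([np.sin(a),-np.cos(a)])-h*np.array([np.cos(a),np.sin(a)])
    w=M@b+p; print(a.round(2),b.round(1),((w-s)/1000).round(4))
```

```text
-0.34 [-117.  -150.3] [ 0.0143 -0.0009]
-0.24 [-110.6 -154.4] [ 0.0217 -0.002 ]
-0.14 [-103.8 -157.7] [ 0.0294 -0.0022]
-0.04 [ -96.5 -160.2] [ 0.037  -0.0015]
0.06 [ -90.5 -162. ] [ 0.0432 -0.0006]
0.16 [ -85.4 -163.3] [0.0484 0.0003]
0.26 [ -80.1 -164.2] [0.0536 0.0017]
0.36 [ -74.5 -164.7] [0.0589 0.0036]
0.46 [ -68.7 -164.6] [0.0641 0.006 ]
0.56 [ -62.9 -163.9] [0.0692 0.009 ]
0.66 [ -56.9 -162.7] [0.0741 0.0126]
0.76 [ -51.  -160.8] [0.0787 0.0168]
0.86 [ -45.2 -158.2] [0.0829 0.0215]
0.96 [ -39.5 -155. ] [0.0867 0.0268]
1.06 [ -34.1 -151.1] [0.09   0.0326]
1.16 [ -29.1 -146.5] [0.0928 0.0389]
1.26 [ -24.4 -141.2] [0.0948 0.0456]
1.36 [ -20.4 -135.4] [0.0961 0.0526]
1.45 [ -17.3 -129.7] [0.0966 0.059 ]
1.5 [ -15.8 -126.4] [0.0965 0.0627]
1.57 [ -14.  -121.5] [0.0961 0.0679]
```

>>> jog_arm(series=[0,0,0,0,0,-0.03,-1,0,0,0,0,0,-0.059,-1,0,0,0,0,0,-0.059,-1,0,0,0,0.007,0,-0.059,-1,0,0,0,0.014,-0.001,-0.059,-1,0,0,0,0.022,-0.002,-0.059,-1,0,0,0,0.029,-0.002,-0.059,-1,0,0,0,0.037,-0.0015,-0.059,-1,0,0,0,0.043,-0.0005,-0.059,-1,0,0,0,0.0485,0.0005,-0.059,-1,0,0,0,0.0535,0.0015,-0.059,-1,0,0,0,0.059,0.0035,-0.059,-1,0,0,0,0.064,0.006,-0.059,-1])

```text
clock: 9.98
eef_pos: [608.4, -113.0, 79.4]
eef_rot: [0.322, 1.571, -2.394]
wrist_force: [-1.6, -0.2, 0.4]
finger_gap: 0.4
```

```bash
python3 snap.py 6
```

```text
10.075 [ 608.6 -112.8   79.4] [ 0.28 -0.4  -0.5 ] [-0.24  0.6   1.45  0.    1.1   0.9 ]
[[0.0, 0.413, -0.911], [-0.0, -0.911, -0.413], [-1.0, 0.0, -0.0]]
box frame -68.35778930555851 -164.4779960226488
```

View pics/top6z.png

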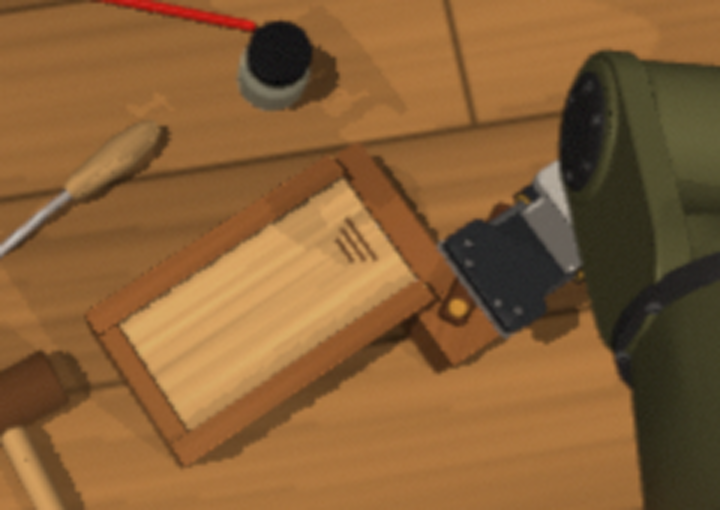

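View pics/side6z.png

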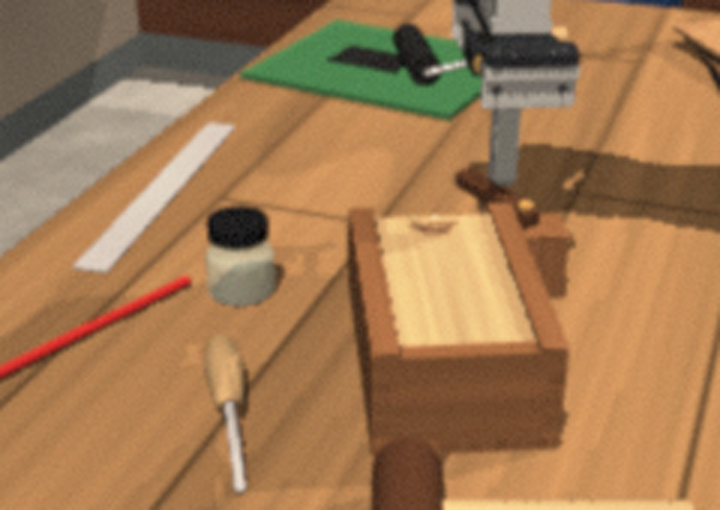

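Side view: the finger is on the bar's outer face and the catch is turning freely, with its tip now near (465,178) in the crop. The box and lid haven't moved. I'll continue along the arc.

>>> jog_arm(series=[0,0,0,0.005,0.003,0,-1,0,0,0,0.01,0.0065,0,-1,0,0,0,0.0145,0.011,0,-1,0,0,0,0.019,0.0155,0,-1,0,0,0,0.0225,0.021,0,-1,0,0,0,0.026,0.0265,0,-1,0,0,0,0.029,0.033,0,-1,0,0,0,0.031,0.0395,0,-1,0,0,0,0.0315,0.043,0,-1])

```text
clock: 11.2
eef_pos: [639.7, -69.6, 79.4]
eef_rot: [-2.962, 1.571, 0.606]
wrist_force: [-0.6, -1.3, -0.5]
finger_gap: 0.4
```

```bash
python3 snap.py 7
```

```text
11.3 [639.7 -69.7  79.4] [ 0.07 -0.24  0.32] [-0.17  0.65  1.37  0.    1.13  0.98]
[[0.0, 0.413, -0.911], [0.0, -0.911, -0.413], [-1.0, -0.0, -0.0]]
box frame -22.23477380354052 -138.02585963235407
```

View pics/side7z.png

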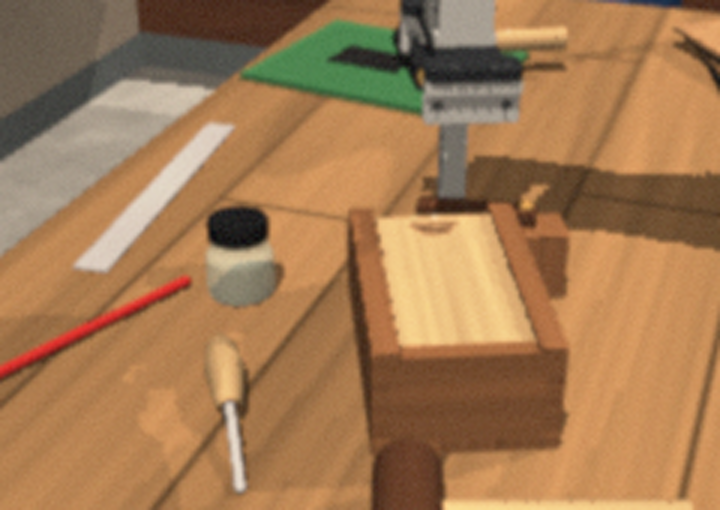

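View pics/top7z.png

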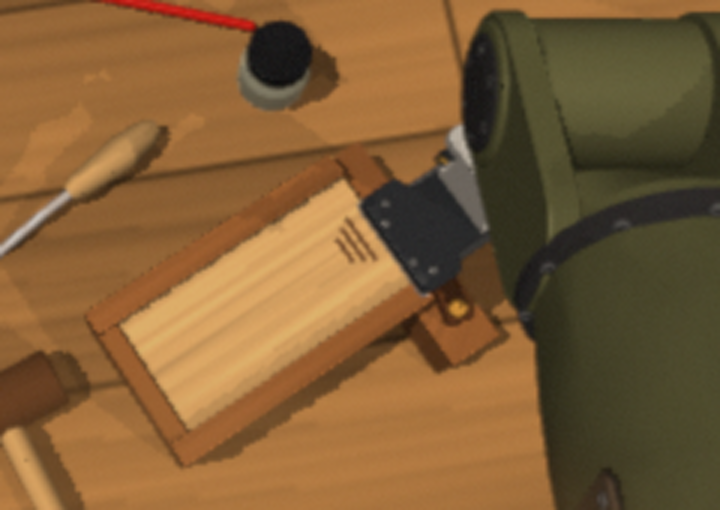

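The catch is at about 1.3 rad, with roughly 17 mm left at the finger. I'll push slowly along box +y, then creep.

>>> jog_arm(series=[0,0,0,-0.0012,0.0027,0,-1,0,0,0,-0.0025,0.0055,0,-1,0,0,0,-0.0033,0.0073,0,-1,0,0,0,-0.0041,0.0091,0,-1,0,0,0,-0.005,0.011,0,-1,0,0,0,-0.0058,0.0127,0,-1])

```text
clock: 12.05
eef_pos: [633.8, -57.3, 79.5]
eef_rot: [2.745, 1.571, 0.029]
wrist_force: [0.7, -0.9, 0.2]
finger_gap: 0.3
```

>>> jog_arm(series=[0,0,0,-0.0004,0.0009,0,-1])

```text
clock: 12.18
eef_pos: [633.4, -56.4, 79.5]
eef_rot: [-2.503, 1.571, 1.064]
wrist_force: [-0.2, -0.7, -0.5]
finger_gap: 0.1
```

>>> jog_arm(series=[0,0,0,-0.0002,0.0005,0,-1])

```text
clock: 12.3
eef_pos: [633.2, -56.0, 79.4]
eef_rot: [-2.754, 1.571, 0.813]
wrist_force: [0.7, -0.7, -0.1]
finger_gap: 0.4
```

>>> jog_arm(series=[0,0,0,-0.0002,0.0005,0,-1])

```text
clock: 12.42
eef_pos: [633.0, -55.5, 79.4]
eef_rot: [-1.029, 1.571, 2.539]
wrist_force: [1.3, -0.4, 0.5]
finger_gap: 0.4
```

>>> jog_arm(series=[0,0,0,-0.0002,0.0005,0,-1])

```text
clock: 12.55
eef_pos: [632.8, -55.0, 79.4]
eef_rot: [-2.496, 1.571, 1.071]
wrist_force: [1.4, -0.8, 0.3]
finger_gap: 0.3
```

>>> jog_arm(series=[0,0,0,-0.0002,0.0005,0,-1])

```text
clock: 12.68
eef_pos: [632.6, -54.5, 79.4]
eef_rot: [2.806, 1.571, 0.09]
wrist_force: [1.8, -0.6, 0.0]
finger_gap: 0.2
```

>>> jog_arm(series=[0,0,0,-0.0002,0.0005,0,-1])

```text
clock: 12.8
eef_pos: [632.5, -54.2, 79.5]
eef_rot: [1.885, 1.57, -0.831]
wrist_force: [2.1, -3.8, -0.2]
finger_gap: 0.3
```

One more small step to confirm contact with the stop.

>>> jog_arm(series=[0,0,0,-0.0002,0.0004,0,-1])

```text
clock: 12.92
eef_pos: [632.4, -54.1, 79.5]
eef_rot: [1.892, 1.57, -0.824]
wrist_force: [3.6, -5.8, -1.4]
finger_gap: 0.5
```

The force rose to about 7 N with almost no motion, so the catch is on its stop. I'll back straight off, lift and move clear.

>>> jog_arm(series=[0,0,0,0.003,-0.007,0,-1,0,0,0,0.008,-0.018,0,-1,0,0,0,0.008,-0.018,0.03,-1,0,0,0,0.008,-0.018,0.08,-1,0,0,0,0.008,-0.018,0.13,-1,0,0,0,0,-0.07,0.14,-1,0,0,0,-0.04,-0.12,0.14,-1,0,0,0,-0.08,-0.17,0.14,-1,0,0,0,-0.12,-0.22,0.14,-1,0,0,0,-0.12,-0.22,0.14,-1,0,0,0,-0.12,-0.22,0.14,-1])

```text
clock: 14.3
eef_pos: [512.3, -274.0, 219.5]
eef_rot: [-2.601, 1.571, 0.965]
wrist_force: [-0.2, 0.4, 0.1]
finger_gap: 0.7
```

```bash
python3 snap.py 8; python3 lid.py 8
python3 - <<'E'
from h import *
for n in("top","side"):
    c=load(n+"8.npz");hsv=cv2.cvtColor(c["color"],cv2.COLOR_BGR2HSV);X=cloud(c)
    p=np.array([602.9,65.2]);a=np.radians(24.4);Rb=np.array([[np.cos(a),np.sin(a)],[-np.sin(a),np.cos(a)]])
    b=(X[...,:2]-p)@Rb.T; z=X[...,2]+(1.2 if n=="top" else 0)
    m=(abs(z-70.5)<5)&(b[...,0]>-90)&(b[...,0]<30)&(b[...,1]<-89.5)&(b[...,1]>-130)
    P=b[m]; print(n,m.sum(),P.min(0),P.max(0),cv2.minAreaRect(P.astype(np.float32)), cv2.fitLine(P.astype(np.float32),2,0,.01,.01).ravel())
    # bystanders: compare with start image
    o=load(n+"0.npz")["color"]; print("diff")
E
```

```text
14.4 [ 512.9 -272.9  219.3] [-0.05 -0.01 -0.07] [-0.55  0.37  1.44  0.    1.33  0.59]
[[-0.0, 0.414, -0.91], [0.0, -0.91, -0.414], [-1.0, -0.0, -0.0]]
box frame -221.5914877487126 -270.7146816229382
top lid inner end y [np.float64(111.5), np.float64(115.5), np.float64(109.4), np.float64(108.2), np.float64(101.3), np.float64(101.2)] outer [np.float64(-87.7), np.float64(-87.1), np.float64(-87.0), np.float64(-86.7), np.float64(-87.2), np.float64(-87.2)]
walls ((596.7596435546875, 79.06303405761719), (124.0995864868164, 205.44488525390625), 24.349933624267578)
side lid inner end y [np.float64(116.9), np.float64(117.0), np.float64(115.8), np.float64(97.2), np.float64(95.4), np.float64(115.7)] outer [np.float64(-97.1), np.float64(-94.2), np.float64(-94.1), np.float64(-105.4), np.float64(-88.6), np.float64(-87.8)]
walls ((596.215087890625, 79.4167709350586), (124.35111236572266, 211.45071411132812), 24.142826080322266)
top 373 [ -84.55764176 -107.96845397] [  8.63543926 -89.6510719 ] ((-37.97751235961914, -98.92350006103516), (93.1656723022461, 18.287487030029297), 0.2326921969652176) [ 9.9999291e-01  3.7654731e-03 -3.7889748e+01 -9.8101501e+01]
diff
side 114 [ -85.63877402 -106.40426223] [  7.9611302  -89.58550617] ((-38.87978744506836, -98.25137329101562), (16.28350067138672, 93.61263275146484), 89.30464935302734) [ 9.9891138e-01 -4.6648294e-02 -3.9730633e+01 -9.6380013e+01]
diff
```

View pics/top8z.png

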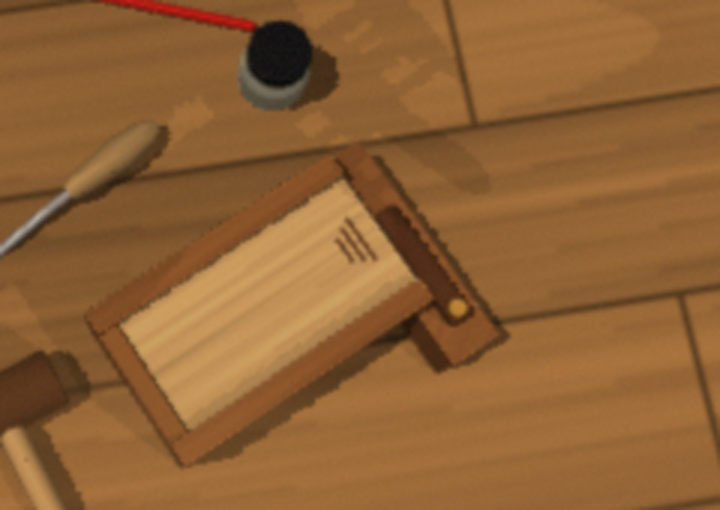

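View pics/side8z.png

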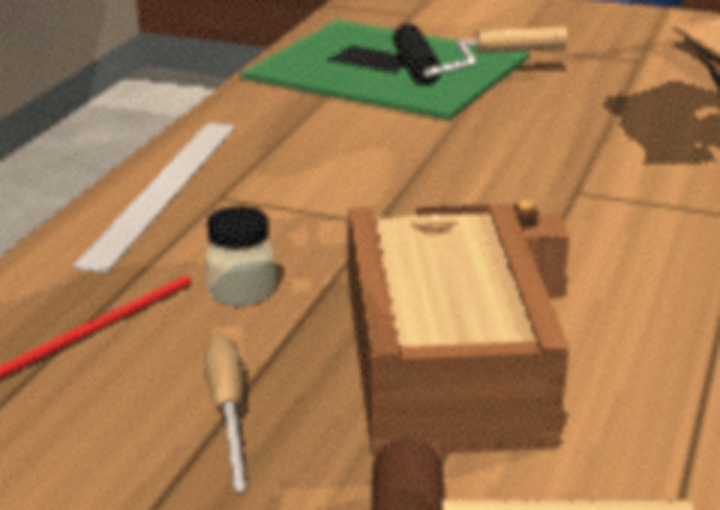

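The pictures show the lid flush and the catch straight across its end, from (388,212) to (458,308) in the top crop. The bar is about 0.2° off square. The box, jar, gouge and mallet are where they were. I'm handing in.

```bash
python3 -c "
from cell import manip
print(manip.sign_off())"
```

```text
the job is handed in; nothing more can be done
None
```

The lid is fully shut and the catch lies straight across behind its end. I pushed the lid about 95 mm with the closed fingertips, creeping at the end until the force rose to about 10 N at the stop. Only then did I turn the catch by its outer face, until the force rose to about 7 N at its own stop. I handed in after about 14.4 s with the arm well clear.

**Top camera, last check:**
- The lid's outer end is at y ≈ -87 mm, against -88 when shut, and its inner end is at about 101.
- The catch bar is within about 0.2° of straight across, with its tip at x ≈ 8.6 mm, against 9 expected.
- The box walls match the start to within 0.3 mm and 0.1°.

**Bystanders:** the jar, gouge and mallet look unmoved in both views. I judged that by eye and did not measure it.

**Side camera:** it agrees more loosely. Its line fit of the catch is about 3° off square, though its rectangle fit is under 1°. Some of its lid-edge readings mix with the catch and the rim, so I relied on the top view and the force rise at each stop.

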